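# Close the shielded test box on a dongle with its pedal

### The arm

A 6-joint arm with a two-finger parallel gripper is mounted at the origin on a cart in front of the work surface, level with it; the furniture and walls round the work are solid. World frame = base frame: x ahead of the robot, y to its left, z up, the work surface at z = 0. Lengths are in m, angles in degrees, forces in N, time in s.
With the tool pointing down it reaches from about 0.4 to 0.825 m from the base axis. Payload 7 kg.
Tool frame: the origin (TCP) lies at the very end of the fingers, on their centre line; the grasp point (between the pads) lies 19 mm behind it (ctrl.tcp_to_grasp is the distance from the TCP to the grasp point, in m); z points along the fingers, y is the direction in which the jaws open and shut (so a half turn about z gives the same grasp; the last joint's range is limited). The gripper opens to 88 mm and grips with 3 to 60 N. Pads are 19 mm wide; open, the fingers measure 130 mm over their backs; the gripper's body (78 mm by 193 mm) begins 47 mm behind the grasp point.
Start: joints at [83.027, 20.546, 0.682, 0, -70.136, -16.507], TCP at [0.269, 0.619, 0.227] pointing down, gripper open.
Joint ranges: [-176.03, 176.03], [-82.01, 121.73], [-58.28, 71.71], [-173.87, 95.51], [-174.79, -0.11], [-173.66, 173.66]. Speed limits (degrees/s): [136.94, 136.94, 172.46, 180, 180, 180].

### API

Orientations are given as [roll, pitch, yaw] about the fixed x, y, z axes, in that order (R = Rz(yaw) Ry(pitch) Rx(roll)).
In Python, from plant import ctrl gives the robot as it stands.
- The arm moves only by the tool jog_arm, never from a script. Its argument "commands" is a list of rows, each an object of numbers: "x", "y", "z": the shift along the tool's x, y, z in cm; "roll": the turn about the tool's z in rad. In form: [{"x": .., "y": .., "z": .., "roll": ..}, ...]. A call has 1 to 12 rows; each row shifts and turns the commanded pose from where the row before left it, along the tool's axes as they then stand; what a row does not reach is not made up. A row lasts 1/10 s, in which the tool goes at most 50 mm and 8.59 degrees, less where a joint would pass 70% of its speed; a pose out of reach is approached as far as the arm can. A call is refused whole if a number of a shift passes 5 or a number of a turn 0.15, either way. A call with a gripper value outside its range is refused whole. "gripper" is the finger opening in cm, from 0 to 8.76, set as the call begins (left out, the last holds). The fingers move at their own pace and stop on an object; the grip force is fixed at half the most. Time passes only in rows, so rows that do not move let the fingers close. It gives the time, the measured TCP pose, the force and the opening at its end, in the units of the state.
- ctrl.get_obs(): the state, without advancing time (a new reading comes with each control period).
- ctrl.snapshot(name): name is "side" or "top" or "wrist"; returns a dict with "image" (400x640x3 uint8, red, green, blue), "mtx" (3x3 intrinsics, pixels), "position" and "orientation" of the camera in the world; the wrist camera has in their place "hand_eye" (4x4, takes a point from camera to tool coordinates, whose origin is the TCP and whose axes are the flange's). Camera axes: x right, y up, looking along -z (the intrinsics and any distortion apply to the point x, -y, -z); pixel columns grow to the right and rows downward; lengths in m; the calibration is good to about 2 mm. A picture is of the moment at which its call begins: read the wrist's pose just before it. There is no depth.
- ctrl.close_job(): hands the job in, once; it reports no verdict.
Trained networks look in the newest picture that a camera, given by its name, has taken for a name from the list of things; names that differ only in an ending like _2 or _b are one class to them, and where a whole thing is asked for, a point or a joint stands for the part that bears it (a point fixed in the world has none). Each returns a list of dicts, best first, with "confidence" (0 to 1); they miss things now and then, are a little off and sometimes report something else, mostly with a low value. They report only what shows in the picture. A call takes as long as a camera call. They do not tell look-alikes from the thing itself.
- ctrl.search_frame(camera, query): "position" ([column, row] as shares, 0 to 1, of the picture: columns of its width, rows of its height, amid what is visible of it).
- ctrl.regions_of(camera, query): "mask" (400x640 bool, what is visible of it) and "position" ([column, row] as shares, 0 to 1, of the picture: columns of its width, rows of its height, amid what is visible of it).
The state is a dict: "clock": time; "joint_pos": joint angles; "qvel": joint speeds; "tau": joint torques, N m; "tool_pos": TCP position; "orientation": TCP orientation; "force": force on the tool from outside, world axes, zero at the start; "moment": the same for the moment, N m; "opening": finger opening in m.
Only numpy, scipy, OpenCV 4.12 (cv2) and the standard library are available. Lean on these libraries where they do the work, as an engineer would, in place of code of your own. Each camera call takes 0.05 s, during which the arm holds its last target.

### The job

Take the red USB dongle that lies by itself on the left bench near the robot and set it gently (no dropping) flat on the floor of the open tray of the shielded test box. Then press the box's yellow pedal all the way down to its stop, which closes the lid, keep it fully down for two seconds while the measurement runs, and let it come back up. Do not push the lid by hand, and leave the other things where they are.

Things in the scene. Friction and masses are not known exactly. Their poses are not given: they have to be found in the camera images.
- dongle: red USB memory-stick-shaped radio dongle, 17 x 48 x 8 mm, lying flat on the left bench, the one nearest the robot. Origin at the centre of its underside; long axis = y, metal plug toward -y, z up. The red body spans y from -12 to +24 mm and is 16 mm wide: grip it there (about y = +6 mm) across x.
- test_box: shielded test box on the right bench, fixed: grey base plate 180 (x) x 315 (y) x 12 mm. Origin at the underside near the plate's centre; x points away from the front edge (the side where pedal and tray open), z up. Tray on the +y part, blue gear case (top 58 mm above the bench) behind the middle, yellow pedal on the -y part. Its place and yaw vary.
- tray_floor (a point): centre of the tray's floor, 16 mm above the bench; axes as test_box. Inside the tray 120 mm (x) x 130 mm (y), aluminium walls 6 mm thick standing 16 mm above the floor, open at the top.
- lid: blue metal lid of the tray, 136 x 142 x 5 mm, hinged on the tray's far (+x) wall, 77 mm behind the tray centre and 41 mm above the bench. Origin on the hinge. With the pedal up it stands open, leaning back about 25 degrees past upright, its edge 0.17 m above the bench; the pedal swings it shut through a gear and it rises again with the pedal.
- pedal (a joint): angle of the pedal, rad: 0 = up (rest), 0.36 = fully down on its stop. A spring lifts it back. Hinge along the box's y axis.
- pedal_pad (a point): point to press, on top of the yellow tread, on its centre line, 105 mm in front (box -x) of the hinge; moves with the pedal: 74 mm above the bench when up, 37 mm and 9 mm farther to the front when fully down. Tread 74 mm wide (y), 135 mm long, rising 21 degrees toward the front when up, level when down. About 5 N starts it, 10 N (more when fast) brings it to the stop.
- heat_sink: bystander: finned aluminium heat sink 42 x 42 x 23 mm, loose; origin under its centre
- flux_jar: bystander: small white jar with green cap, 46 x 46 x 38 mm, loose; origin under its centre
- black_tape: bystander: roll of black tape, 54 mm across, 19 mm high, loose; origin under its centre
- attenuator: bystander: small coaxial attenuator, black with gold and silver ends, 13 x 38 x 13 mm, loose; origin under its centre
Not all that is in view belongs to the job. Several things have the shape of the dongle; the one meant has the colours described above.

How it is judged:
By the outcome, as a careful person would: the job done as asked, in the order asked, and still so for the second after the job is handed in, with the robot touching nothing.
It also fails if it takes over 64 s, if anything falls off the work surface, if the arm or the gripper's body presses on something with over 40 N, if the wrist force passes 120 N, or if a joint passes its speed limit or range.

## Working session

There is one attempt and no reset: what is moved stays moved. The work goes in short steps, Python scripts to look and compute and a tool call to move; the robot and the scene stay as the last step left them, time stands still between calls to the robot, and variables do not carry over. Pictures are saved under pics/ and viewed, and the job is handed in when it is done.

Besides the shell and the picture viewer there is one more tool, called after "Request:" by a JSON object that holds its "api" and its "payload", one argument or row to a line. jog_arm: Moves the arm, as the interface text tells. Its arguments: {"type":"object","properties":{"commands":{"type":"array"},"gripper":{"type":"number"}},"required":["commands"]}

```bash
ls; mkdir -p pics
cat > h.py <<'E'
from plant import ctrl
import numpy as np, cv2
from scipy.spatial.transform import Rotation as R
def snap(c,name):
    o=ctrl.get_obs(); s=ctrl.snapshot(c)
    cv2.imwrite(f'pics/{name}.png',s['image'][:,:,::-1]); s['obs']=o
    return s
E
python3 - <<'E'
from h import *
import pickle
for c in ['side','top','wrist']:
    s=snap(c,c+'0'); pickle.dump(s,open(c+'0.pkl','wb'))
    print(c,{k:(np.round(v,4).tolist() if not isinstance(v,dict) else '') for k,v in s.items() if k!='image' and k!='obs'})
print(s['obs'])
E
```

```text
pics
side {'mtx': [[375.2748, 0.0, 315.9593], [0.0, 375.2748, 195.8597], [0.0, 0.0, 1.0]], 'position': [0.3654, 0.8983, 0.6472], 'orientation': [57.4589, 0.172, -171.958]}
top {'mtx': [[465.0974, 0.0, 316.8518], [0.0, 465.0974, 197.1047], [0.0, 0.0, 1.0]], 'position': [0.3058, 0.0393, 1.5836], 'orientation': [6.6043, -0.0065, -88.354]}
wrist {'mtx': [[324.6807, 0.0, 320.1752], [0.0, 324.6807, 200.3839], [0.0, 0.0, 1.0]], 'hand_eye': [[0.0003, 0.9637, 0.267, 0.0727], [1.0, -0.0001, -0.0007, -0.0002], [-0.0007, 0.267, -0.9637, -0.1587], [0.0, 0.0, 0.0, 1.0]]}
{'clock': 0.1, 'joint_pos': array([ 8.30276269e+01,  2.05875005e+01,  6.38654674e-01, -1.64843038e-02,
       -7.01370915e+01, -1.65069005e+01]), 'qvel': array([ 0.06949115, -0.1764798 ,  0.05332385,  0.18884765,  0.12902595,
        0.1182956 ]), 'tau': array([-1.66910104e-03, -5.84165990e+01,  2.93750006e+01,  7.01557517e+00,
        1.01267447e-02, -5.17120043e-05]), 'tool_pos': array([0.26878856, 0.61868901, 0.22571562]), 'orientation': array([ 1.79913201e+02, -9.56105598e-03, -2.34848789e+01]), 'force': array([-0.64481633, -0.55530963, -0.34098341]), 'moment': array([-0.00521165,  0.04863675, -0.02930695]), 'opening': 0.08791177039688901}
```

View pics/side0.png

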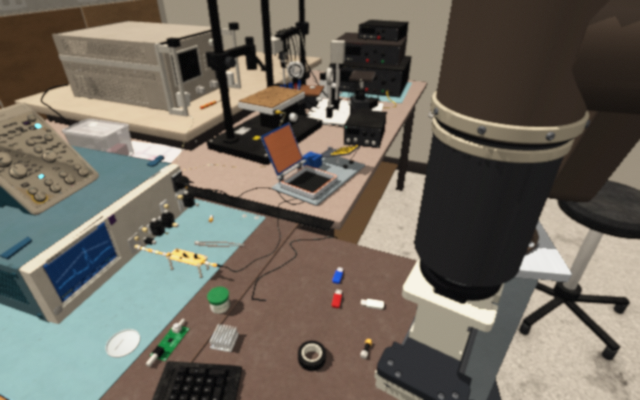

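View pics/top0.png

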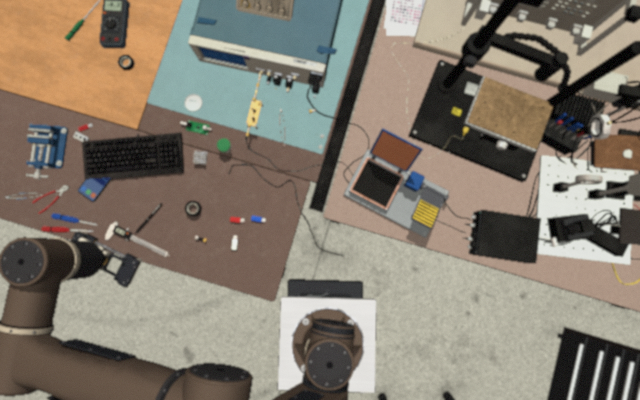

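View pics/wrist0.png

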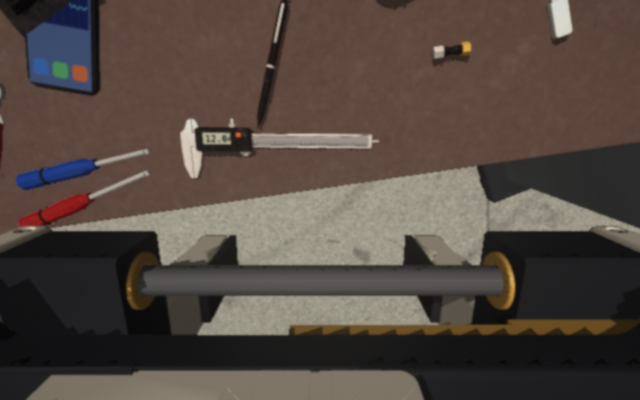

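```bash
cat >> h.py <<'E'
import pickle
def pose(s):
    if 'position' in s: return R.from_euler('xyz',s['orientation'],degrees=True).as_matrix(),np.array(s['position'])
    o=s['obs']; Rt=R.from_euler('xyz',o['orientation'],degrees=True).as_matrix(); H=np.array(s['hand_eye'])
    return Rt@H[:3,:3], Rt@H[:3,3]+o['tool_pos']
def ray(s,uv):
    M=np.array(s['mtx']);Rm,p=pose(s)
    d=np.linalg.inv(M)@[uv[0],uv[1],1]; return p,Rm@[d[0],-d[1],-d[2]]
def hit(s,uv,z):
    p,d=ray(s,uv); return p+d*(z-p[2])/d[2]
def proj(s,P):
    Rm,p=pose(s); c=Rm.T@(np.array(P)-p); M=np.array(s['mtx']); q=M@[c[0],-c[1],-c[2]]; return q[:2]/q[2]
def crop(s,u0,v0,u1,v1,k,name):
    im=cv2.resize(s['image'][v0:v1,u0:u1,::-1],None,fx=k,fy=k,interpolation=cv2.INTER_CUBIC); cv2.imwrite(f'pics/{name}.png',im)
E
python3 - <<'E'
from h import *
t=pickle.load(open('top0.pkl','rb'));s=pickle.load(open('side0.pkl','rb'))
a=t['image'][200:255,185:280,::-1]; b=t['image'][110:260,330:470,::-1]; c=s['image'][255:360,290:395,::-1]
cv2.imwrite('pics/c1.png',cv2.resize(a,(760,440),interpolation=2))
cv2.imwrite('pics/c2.png',cv2.resize(b,(560,600),interpolation=2))
cv2.imwrite('pics/c3.png',cv2.resize(c,(525,525),interpolation=2))
for n,uv in dict(red=(237,220),blue=(258,219),white=(234,242),far=(82,130)).items(): print(n,hit(t,uv,0.008))
print(hit(s,(337,299),.008))
for q in ['dongle','test_box','lid','pedal_pad','tray_floor']:
  for c,z in [('top',t),('side',s)]:
    r=ctrl.search_frame(c,q); print(q,c,[(np.round(np.array(i['position'])*[640,400],1).tolist(),round(i['confidence'],2)) for i in r])
E
```

```text
red [0.40228952 0.31276847 0.008     ]
blue [0.40772783 0.24173472 0.008     ]
white [0.32780127 0.31928277 0.008     ]
far [0.69897505 0.86523749 0.008     ]
[0.40200173 0.32053134 0.008     ]
dongle top [([234.5, 245.3], 0.62), ([256.4, 215.7], 0.41)]
dongle side [([337.0, 277.2], 0.69), ([369.2, 303.8], 0.56)]
test_box top [([395.9, 185.3], 0.94), ([425.8, 205.4], 0.74)]
test_box side [([305.1, 168.4], 0.71), ([282.9, 150.2], 0.43)]
lid top [([394.7, 151.3], 0.73)]
lid side [([282.8, 151.3], 0.65)]
pedal_pad top [([428.2, 208.8], 0.7), ([395.0, 149.7], 0.19)]
pedal_pad side [([339.1, 149.0], 0.61)]
tray_floor top [([397.3, 186.5], 0.94)]
tray_floor side [([304.8, 164.8], 0.82), ([339.5, 147.4], 0.26)]
```

View pics/c1.png

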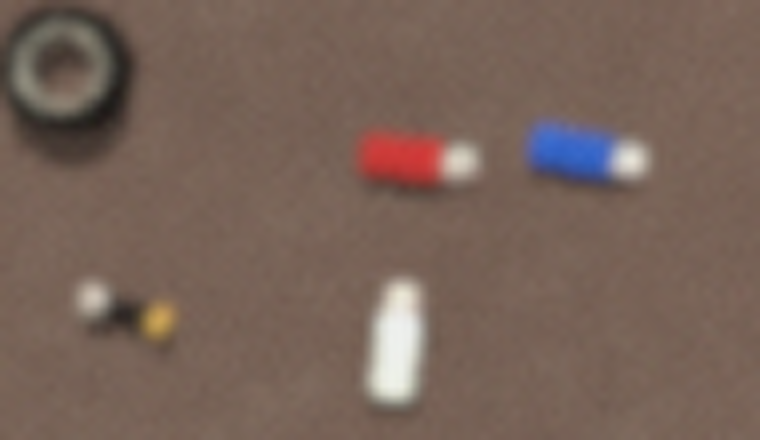

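View pics/c2.png

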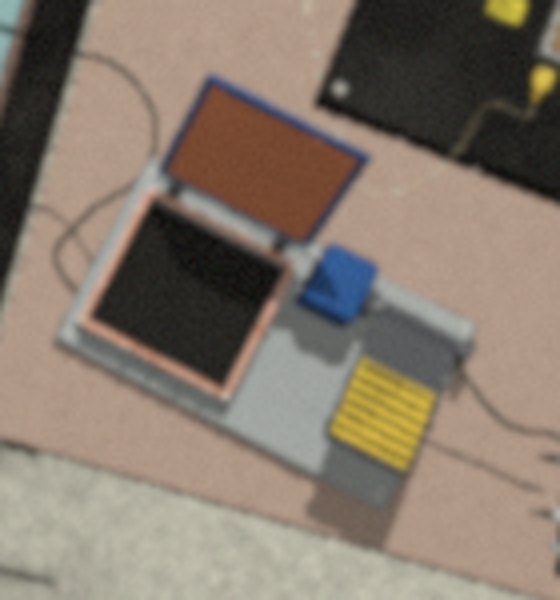

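View pics/c3.png

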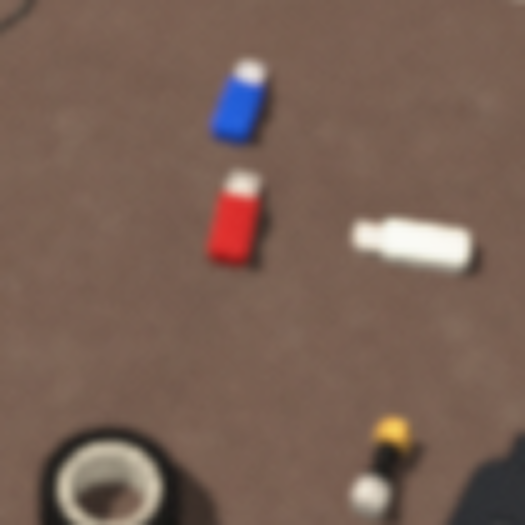

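Run:
```python
from h import *
t=pickle.load(open('top0.pkl','rb'))
f=lambda u,v,z: hit(t,(330+u/4,110+v/4),z)
tr=[f(150,200,.032),f(288,268,.032),f(225,392,.032),f(85,318,.032)]
print(np.round(tr,4)); c=np.mean(tr,0); print('tray c',c)
for i in range(4): d=tr[(i+1)%4]-tr[i]; print(np.linalg.norm(d), np.degrees(np.arctan2(d[1],d[0])))
# pedal tread corners
p=[f(365,358,.05),f(437,395,.05),f(405,470,.09),f(330,432,.09)]
print(np.round(p,4))
g=lambda u,v: hit(t,(185+u/8,200+v/8),.008)
a,b=g(400,158),g(465,162); print('dongle',a,b, np.degrees(np.arctan2(*(b-a)[1::-1])))
```

```text
[[ 0.6169 -0.1237  0.032 ]
 [ 0.562  -0.2411  0.032 ]
 [ 0.4554 -0.1891  0.032 ]
 [ 0.5145 -0.0707  0.032 ]]
tray c [ 0.53718732 -0.15614693  0.032     ]
0.12957955716388866 -115.09300569397624
0.11856367111950016 154.02610507038955
0.13237940287039743 63.476014014921866
0.11533481084921463 -27.369511127790865
[[ 0.4853 -0.3022  0.05  ]
 [ 0.4562 -0.3619  0.05  ]
 [ 0.3911 -0.3257  0.09  ]
 [ 0.4199 -0.2654  0.09  ]]
dongle [0.40294246 0.31958909 0.008     ] [0.40203853 0.29196769 0.008     ] -91.87437836773708
```

Request:
{"api": "jog_arm", "payload": {
  "commands": [
    {"roll": 0.15},
    {"roll": 0.15},
    {"roll": 0.15},
    {"roll": 0.15},
    {"roll": 0.15},
    {"roll": 0.15},
    {"roll": 0.15},
    {"roll": 0.15},
    {"x": 0}
  ]
}}

```text
validation failed for argument at $.co...
```

Request:
{"api": "jog_arm", "payload": {
  "commands": [
    {"x": 2.5,"y": -1.1,"z": 0.6},
    {"x": 2.5,"y": -1.1,"z": 0.6},
    {"x": 2.5,"y": -1.1,"z": 0.6},
    {"x": 2.5,"y": -1.1,"z": 0.6},
    {"x": 2.5,"y": -1.1,"z": 0.6},
    {"x": 2.5,"y": -1.1,"z": 0.6},
    {"x": 2.5,"y": -1.1,"z": 0.6},
    {"x": 2.5,"y": -1.1,"z": 0.6},
    {"x": 2.5,"y": -1.1,"z": 0.6},
    {"x": 2.5,"y": -1.1,"z": 0.6},
    {"x": 2.5,"y": -1.1,"z": 0.6},
    {"x": 2.5,"y": -1.1,"z": 0.6}
  ]
}}

```text
validation failed for argument at $.co...
```

Request:
{"api": "jog_arm", "payload": {
  "commands": [
    {"x": 0},
    {"x": 0}
  ]
}}

```text
validation failed for argument at $.co...
```

Request:
{"api": "jog_arm", "payload": {
  "commands": [
    {"x": 0,"y": 0,"z": 0,"roll": 0.15},
    {"x": 0,"y": 0,"z": 0,"roll": 0.15},
    {"x": 0,"y": 0,"z": 0,"roll": 0.15},
    {"x": 0,"y": 0,"z": 0,"roll": 0.15},
    {"x": 0,"y": 0,"z": 0,"roll": 0.15},
    {"x": 0,"y": 0,"z": 0,"roll": 0.15},
    {"x": 0,"y": 0,"z": 0,"roll": 0.15},
    {"x": 0,"y": 0,"z": 0,"roll": 0.15},
    {"x": 0,"y": 0,"z": 0,"roll": 0}
  ]
}}

```text
clock: 1.55
tool_pos: [0.2689, 0.6191, 0.2266]
orientation: [-180.0, 0.0, -92.4]
force: [0.4, -0.2, 0.4]
opening: 0.0877
```

Request:
{"api": "jog_arm", "payload": {
  "commands": [
    {"x": 2.5,"y": -1.1,"z": 0.6,"roll": 0},
    {"x": 2.5,"y": -1.1,"z": 0.6,"roll": 0},
    {"x": 2.5,"y": -1.1,"z": 0.6,"roll": 0},
    {"x": 2.5,"y": -1.1,"z": 0.6,"roll": 0},
    {"x": 2.5,"y": -1.1,"z": 0.6,"roll": 0},
    {"x": 2.5,"y": -1.1,"z": 0.6,"roll": 0},
    {"x": 2.5,"y": -1.1,"z": 0.6,"roll": 0},
    {"x": 2.5,"y": -1.1,"z": 0.6,"roll": 0},
    {"x": 2.5,"y": -1.1,"z": 0.6,"roll": 0},
    {"x": 2.5,"y": -1.1,"z": 0.6,"roll": 0},
    {"x": 2.5,"y": -1.1,"z": 0.6,"roll": 0},
    {"x": 1.5,"y": -1.1,"z": 0.6,"roll": 0}
  ]
}}

```text
clock: 2.75
tool_pos: [0.3897, 0.3225, 0.1547]
orientation: [-180.0, 0.0, -92.0]
force: [0.2, 0.2, 0.8]
opening: 0.0874
```

Request:
{"api": "jog_arm", "payload": {
  "commands": [
    {"x": 0,"y": 0,"z": 0,"roll": 0},
    {"x": 0,"y": 0,"z": 0,"roll": 0}
  ]
}}

```text
clock: 2.95
tool_pos: [0.3898, 0.3241, 0.1549]
orientation: [-180.0, 0.0, -92.1]
force: [-0.4, 0.3, 1.1]
opening: 0.088
```

Run:
```python
from h import *
s=snap('wrist','w1'); pickle.dump(s,open('w1.pkl','wb')); print(s['obs']['tool_pos'],s['obs']['orientation'])
print(proj(s,[.403,.3196,.008]))
```

```text
[0.38981097 0.32414782 0.15485116] [-1.79981530e+02  2.16425624e-02 -9.21107647e+01]
[307.1655589  183.72535172]
```

View pics/w1.png

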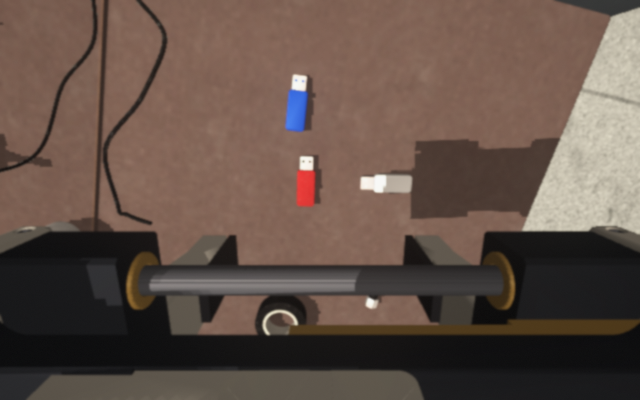

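Run:
```python
from h import *
s=pickle.load(open('w1.pkl','rb'))
crop(s,260,130,420,230,5,'w1c')
hsv=cv2.cvtColor(s['image'],cv2.COLOR_RGB2HSV)
m=((hsv[...,0]<8)|(hsv[...,0]>172))&(hsv[...,1]>150)&(hsv[...,2]>90); m[:140]=0;m[225:]=0;m[:,:280]=0;m[:,335:]=0
v,u=np.nonzero(m); print(len(u),u.min(),u.max(),v.min(),v.max())
r=cv2.minAreaRect(np.c_[u,v].astype(np.float32)); bx=cv2.boxPoints(r); print(r)
for z in (0,.008):
  w=np.array([hit(s,p,z) for p in bx]); print(w.round(4).tolist(), w.mean(0))
e=[np.linalg.norm(w[i]-w[i-1]) for i in range(4)]; print(e)
print('plug',hit(s,(306.5,157),.006),'back',hit(s,(306.5,206),.008), 'whiteplug',hit(s,(361,184),.006))
```

```text
641 297 315 170 206
((306.0, 188.0), (36.0, 18.0), 90.0)
[[0.4127, 0.3073, 0.0], [0.3951, 0.3079, 0.0], [0.3966, 0.3446, 0.0], [0.4147, 0.3439, 0.0]] [0.4047662  0.32593278 0.        ]
[[0.412, 0.3059, 0.008], [0.3949, 0.3065, 0.008], [0.3964, 0.3422, 0.008], [0.414, 0.3416, 0.008]] [0.40433799 0.32405086 0.008     ]
[np.float64(0.03572944449577096), np.float64(0.017131858499774704), np.float64(0.035723161742095964), np.float64(0.017660156447288168)]
plug [0.40250536 0.29413219 0.006     ] back [0.40470802 0.34191071 0.008     ] whiteplug [0.35096606 0.32221861 0.006     ]
```

View pics/w1c.png

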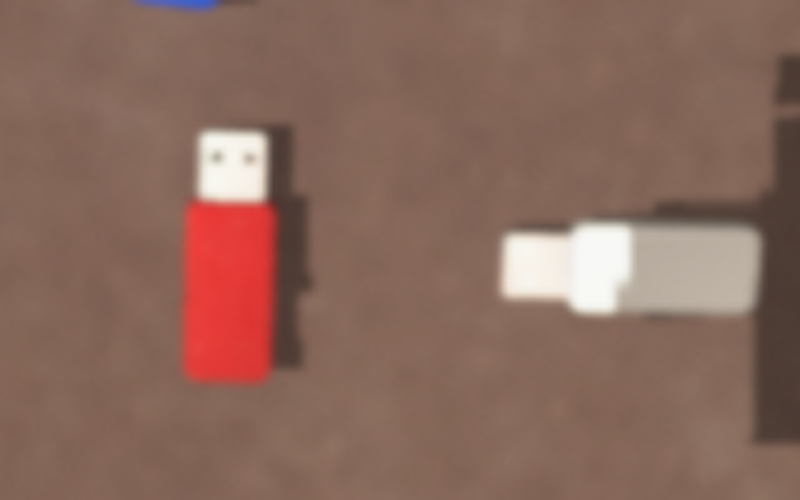

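Request:
{"api": "jog_arm", "payload": {
  "commands": [
    {"x": 0.15,"y": -1.43,"z": 0,"roll": 0},
    {"x": 0,"y": 0,"z": 2,"roll": 0},
    {"x": 0,"y": 0,"z": 2,"roll": 0},
    {"x": 0,"y": 0,"z": 2,"roll": 0},
    {"x": 0,"y": 0,"z": 2,"roll": 0},
    {"x": 0,"y": 0,"z": 2,"roll": 0},
    {"x": 0,"y": 0,"z": 1,"roll": 0},
    {"x": 0,"y": 0,"z": 0,"roll": 0},
    {"x": 0,"y": 0,"z": 0,"roll": 0}
  ],
  "gripper": 3.5
}}

```text
clock: 3.9
tool_pos: [0.4042, 0.3227, 0.045]
orientation: [-180.0, 0.0, -92.2]
force: [-0.5, 0.0, 0.7]
opening: 0.0354
```

Run:
```python
from h import *
s=snap('wrist','w2'); print(s['obs']['tool_pos'])
print(proj(s,[.404,.322,.008]), [proj(s,s['obs']['tool_pos']+np.array([0,0,0]))])
s=snap('side','s2'); crop(s,290,240,450,360,5,'s2c')
```

```text
[0.40418045 0.3226862  0.04500479]
[321.69452438 226.22078386] [array([321.70813189, 251.40544933])]
```

View pics/w2.png

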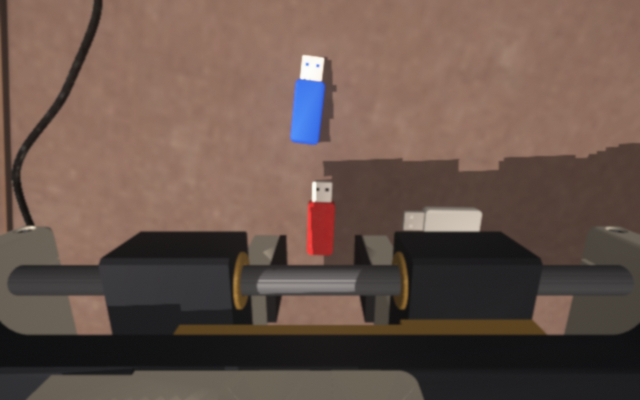

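View pics/s2c.png

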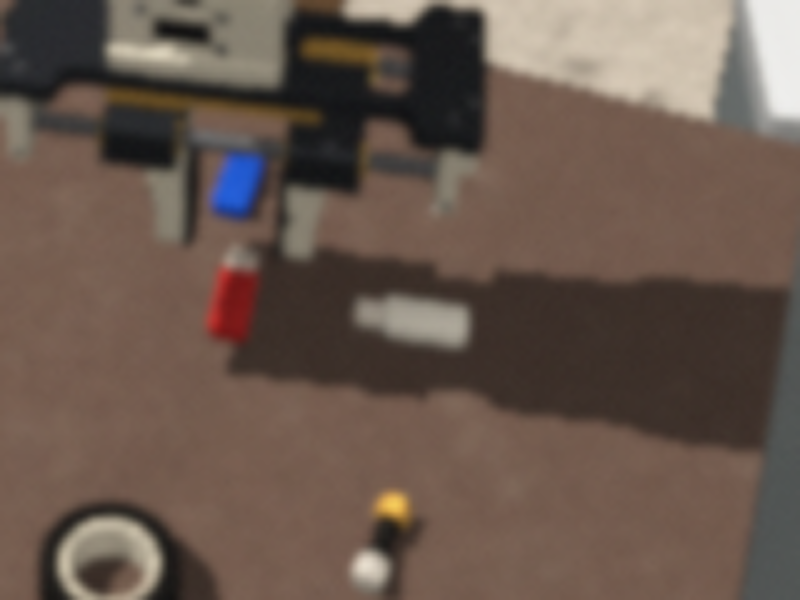

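Request:
{"api": "jog_arm", "payload": {
  "commands": [
    {"x": 0,"y": 0,"z": 1.2,"roll": 0},
    {"x": 0,"y": 0,"z": 1.2,"roll": 0},
    {"x": 0,"y": 0,"z": 1.0,"roll": 0},
    {"x": 0,"y": 0,"z": 0.6,"roll": 0},
    {"x": 0,"y": 0,"z": 0.2,"roll": 0},
    {"x": 0,"y": 0,"z": 0,"roll": 0}
  ]
}}

```text
clock: 4.6
tool_pos: [0.4037, 0.3219, 0.0021]
orientation: [180.0, -0.1, -92.2]
force: [0.8, -1.4, 0.2]
opening: 0.0348
```

Request:
{"api": "jog_arm", "payload": {
  "commands": [
    {"x": 0,"y": 0,"z": 0,"roll": 0},
    {"x": 0,"y": 0,"z": 0,"roll": 0},
    {"x": 0,"y": 0,"z": 0,"roll": 0},
    {"x": 0,"y": 0,"z": 0,"roll": 0},
    {"x": 0,"y": 0,"z": 0,"roll": 0},
    {"x": 0,"y": 0,"z": 0,"roll": 0}
  ],
  "gripper": 0.5
}}

```text
clock: 5.2
tool_pos: [0.4039, 0.3223, 0.0029]
orientation: [-180.0, 0.0, -92.2]
force: [-0.7, -0.9, 3.8]
opening: 0.0163
```

Request:
{"api": "jog_arm", "payload": {
  "commands": [
    {"x": 0,"y": 0,"z": -0.5,"roll": 0},
    {"x": 0,"y": 0,"z": -1.5,"roll": 0},
    {"x": 0,"y": 0,"z": -2.5,"roll": 0},
    {"x": 0,"y": 0,"z": -2.5,"roll": 0},
    {"x": 0,"y": 0,"z": -2.5,"roll": 0},
    {"x": 0,"y": 0,"z": -2.5,"roll": 0},
    {"x": 0,"y": 0,"z": -2.5,"roll": 0},
    {"x": 0,"y": 0,"z": -2.5,"roll": 0},
    {"x": 0,"y": 0,"z": -2,"roll": 0},
    {"x": 0,"y": 0,"z": -1,"roll": 0},
    {"x": 0,"y": 0,"z": 0,"roll": 0}
  ]
}}

```text
clock: 6.3
tool_pos: [0.4041, 0.3226, 0.2038]
orientation: [-179.9, 0.1, -92.2]
force: [0.3, -0.9, -0.0]
opening: 0.0165
```

Request:
{"api": "jog_arm", "payload": {
  "commands": [
    {"x": 1.5,"y": -0.6,"z": 0,"roll": 0},
    {"x": 3,"y": -1.2,"z": 0,"roll": 0},
    {"x": 3,"y": -1.2,"z": 0,"roll": 0},
    {"x": 3,"y": -1.2,"z": 0,"roll": 0},
    {"x": 3,"y": -1.2,"z": 0,"roll": 0},
    {"x": 3,"y": -1.2,"z": 0,"roll": 0},
    {"x": 3,"y": -1.2,"z": 0,"roll": 0},
    {"x": 3,"y": -1.2,"z": 0,"roll": 0},
    {"x": 3,"y": -1.2,"z": 0,"roll": 0},
    {"x": 3,"y": -0.9,"z": 0,"roll": 0},
    {"x": 3,"y": 0,"z": 0,"roll": 0},
    {"x": 1.2,"y": 0,"z": 0,"roll": 0}
  ]
}}

```text
clock: 7.5
tool_pos: [0.5006, -0.0118, 0.2009]
orientation: [179.8, -0.1, -92.4]
force: [-0.6, 0.4, -0.1]
opening: 0.0165
```

Request:
{"api": "jog_arm", "payload": {
  "commands": [
    {"x": 0,"y": 0,"z": 0,"roll": 0},
    {"x": 0,"y": 0,"z": 0,"roll": 0}
  ]
}}

```text
clock: 7.7
tool_pos: [0.5015, -0.0091, 0.2019]
orientation: [179.9, -0.0, -92.3]
force: [0.1, -0.2, 0.6]
opening: 0.0167
```

Run:
```python
from h import *
s=snap('wrist','w3'); pickle.dump(s,open('w3.pkl','wb')); print(s['obs']['tool_pos'],s['obs']['orientation'],s['obs']['opening'])
```

```text
[ 0.50152319 -0.0091251   0.2019171 ] [ 1.79943616e+02 -1.21938088e-02 -9.22829099e+01] 0.01673832978749442
```

View pics/w3.png

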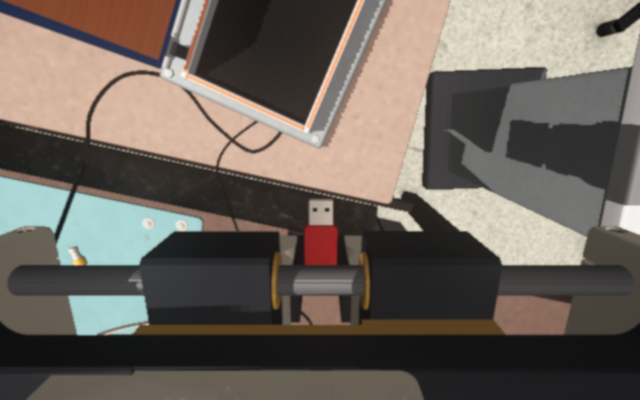

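Request:
{"api": "jog_arm", "payload": {
  "commands": [
    {"x": 2,"y": 0,"z": 0,"roll": 0},
    {"x": 3,"y": 0,"z": 0,"roll": 0},
    {"x": 3,"y": 0,"z": 0,"roll": 0},
    {"x": 2,"y": 0,"z": 0,"roll": 0},
    {"x": 0,"y": 0,"z": 0,"roll": 0},
    {"x": 0,"y": 0,"z": 0,"roll": 0}
  ]
}}

```text
clock: 8.35
tool_pos: [0.4981, -0.1083, 0.2024]
orientation: [180.0, 0.0, -92.2]
force: [-0.3, 0.1, -0.3]
opening: 0.0167
```

Run:
```python
from h import *
s=snap('wrist','w4'); pickle.dump(s,open('w4.pkl','wb')); print(s['obs']['tool_pos'],s['obs']['orientation'],s['obs']['opening'])
```

```text
[ 0.49809736 -0.10834001  0.20239616] [ 1.79992764e+02  8.67939764e-03 -9.22344931e+01] 0.016695017401796335
```

View pics/w4.png

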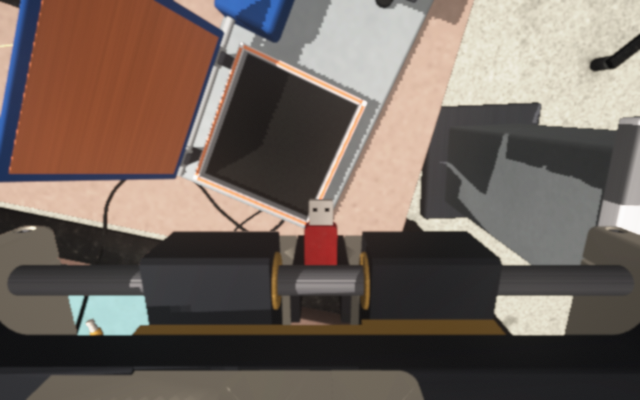

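Run:
```python
from h import *
s=pickle.load(open('w4.pkl','rb')); crop(s,180,30,380,230,3,'w4c')
```

```text
(no output)
```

View pics/w4c.png

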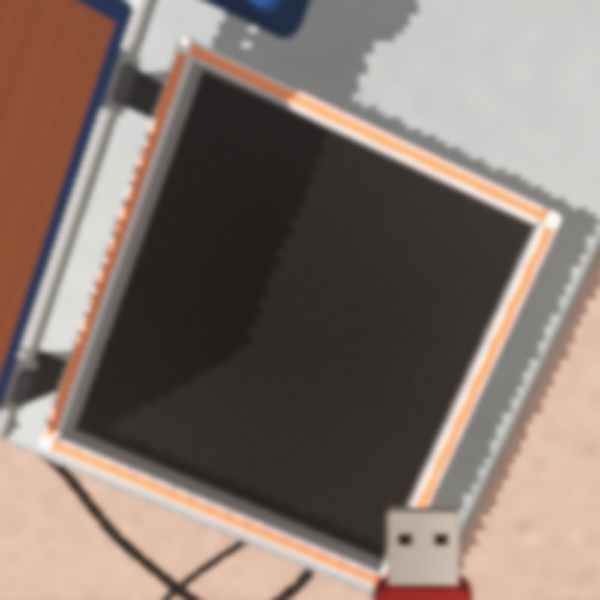

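Run:
```python
from h import *
s=pickle.load(open('w4.pkl','rb'))
f=lambda u,v,z=.032: hit(s,(180+u/3,30+v/3),z)
A,B,D,D2=f(185,42),f(557,217),f(45,443),f(378,588)
print(A,B,D,np.linalg.norm(A-B),np.linalg.norm(A-D))
a=lambda v:np.degrees(np.arctan2(v[1],v[0]))
print('boxx from A-B',a(A-B),'from D',a(D-D2),'y',a(D-A)-90)
c=(B+D)/2; print('c',c)
yaw=np.radians(-26.0)
ps=[a(A-B),a(D-A)-90]
y=np.radians(np.mean(ps)); Rz=np.array([[np.cos(y),-np.sin(y)],[np.sin(y),np.cos(y)]])
print(np.degrees(y), A[:2]+Rz@[-.066,.071], B[:2]+Rz@[.066,.071], D[:2]+Rz@[-.066,-.071])
F=f(190,68,.016),f(537,228,.016),f(75,428,.016); print('floor dims',np.linalg.norm(F[0]-F[1]),np.linalg.norm(F[0]-F[2]),(F[1]+F[2])/2)
```

```text
[ 0.56655395 -0.24260418  0.032     ] [ 0.45163823 -0.18628402  0.032     ] [ 0.62766478 -0.1186303   0.032     ] 0.12797492999330462 0.1382174199350883
boxx from A-B -26.109459808974048 from D -27.131826782313173 y -26.240214451679826
c [ 0.5396515  -0.15245716  0.032     ]
-26.174837130326935 [ 0.53864104 -0.1497717 ] [ 0.54218901 -0.15167829] [ 0.537114   -0.15323603]
floor dims 0.1253680237428805 0.1287385938246878 [ 0.53939872 -0.15196253  0.016     ]
```

Request:
{"api": "jog_arm", "payload": {
  "commands": [
    {"x": 0,"y": 0,"z": 0,"roll": 0.14},
    {"x": 0,"y": 0,"z": 0,"roll": 0.14},
    {"x": 0,"y": 0,"z": 0,"roll": 0.14},
    {"x": 0,"y": 0,"z": 0,"roll": 0.14},
    {"x": 0,"y": 0,"z": 0,"roll": 0.14},
    {"x": 0,"y": 0,"z": 0,"roll": 0.14},
    {"x": 0,"y": 0,"z": 0,"roll": 0.14},
    {"x": 0,"y": 0,"z": 0,"roll": 0.14},
    {"x": 0,"y": 0,"z": 0,"roll": 0.14},
    {"x": 0,"y": 0,"z": 0,"roll": 0.14},
    {"x": 0,"y": 0,"z": 0,"roll": 0.14},
    {"x": 0,"y": 0,"z": 0,"roll": 0.14}
  ]
}}

```text
clock: 9.6
tool_pos: [0.4983, -0.1076, 0.2026]
orientation: [180.0, 0.0, 171.3]
force: [-0.8, -0.6, -0.8]
opening: 0.0167
```

Request:
{"api": "jog_arm", "payload": {
  "commands": [
    {"x": 0,"y": 0,"z": 0,"roll": 0.14},
    {"x": 0,"y": 0,"z": 0,"roll": 0.14},
    {"x": 0,"y": 0,"z": 0,"roll": 0.03},
    {"x": 0,"y": 0,"z": 0,"roll": 0},
    {"x": 0,"y": 0,"z": 0,"roll": 0}
  ]
}}

```text
clock: 10.1
tool_pos: [0.4981, -0.1084, 0.2026]
orientation: [180.0, 0.0, 154.0]
force: [0.6, 0.3, -0.4]
opening: 0.0164
```

```bash
cat >> h.py <<'E'
def delta(P):
    o=ctrl.get_obs(); Rt=R.from_euler('xyz',o['orientation'],degrees=True).as_matrix()
    return (Rt.T@(np.array(P)-o['tool_pos'])*100).round(2), o['tool_pos'].round(4),o['orientation'].round(1),o['force'].round(1)
E
python3 -c "
from h import *
print(delta([.5255,-.146,.2]), ctrl.get_obs()['joint_pos'])"
```

```text
(array([-4.11, -2.18,  0.26]), array([ 0.4981, -0.1084,  0.2026]), array([180.,   0., 154.]), array([ 0.6,  0.3, -0.4])) [ 9.82417303e+00  5.95147018e+00 -2.18924078e+01 -2.29663846e-03
 -6.21515780e+01 -1.25855371e+02]
```

Request:
{"api": "jog_arm", "payload": {
  "commands": [
    {"x": -1.4,"y": -0.7,"z": 0,"roll": 0},
    {"x": -1.4,"y": -0.75,"z": 0,"roll": 0},
    {"x": -1.3,"y": -0.73,"z": 1,"roll": 0},
    {"x": 0,"y": 0,"z": 2.5,"roll": 0},
    {"x": 0,"y": 0,"z": 2.5,"roll": 0},
    {"x": 0,"y": 0,"z": 2.5,"roll": 0},
    {"x": 0,"y": 0,"z": 2.5,"roll": 0},
    {"x": 0,"y": 0,"z": 1.5,"roll": 0},
    {"x": 0,"y": 0,"z": 1,"roll": 0},
    {"x": 0,"y": 0,"z": 0,"roll": 0},
    {"x": 0,"y": 0,"z": 0,"roll": 0}
  ]
}}

```text
clock: 11.2
tool_pos: [0.5255, -0.1471, 0.0676]
orientation: [-180.0, 0.0, 153.7]
force: [-0.4, -0.7, -0.6]
opening: 0.0162
```

Run:
```python
from h import *
print(delta([.5255,-.146,.02]))
s=snap('wrist','w5'); s=snap('side','s5'); crop(s,230,100,390,220,5,'s5c')
```

```text
(array([0.05, 0.1 , 4.76]), array([ 0.5255, -0.1471,  0.0676]), array([-180. ,    0. ,  153.7]), array([-0.4, -0.7, -0.6]))
```

View pics/w5.png

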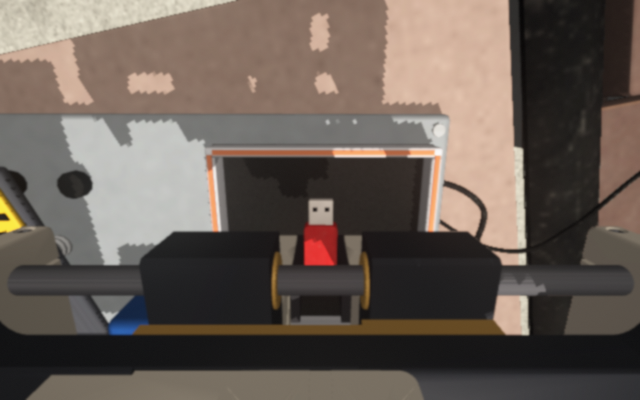

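View pics/s5c.png

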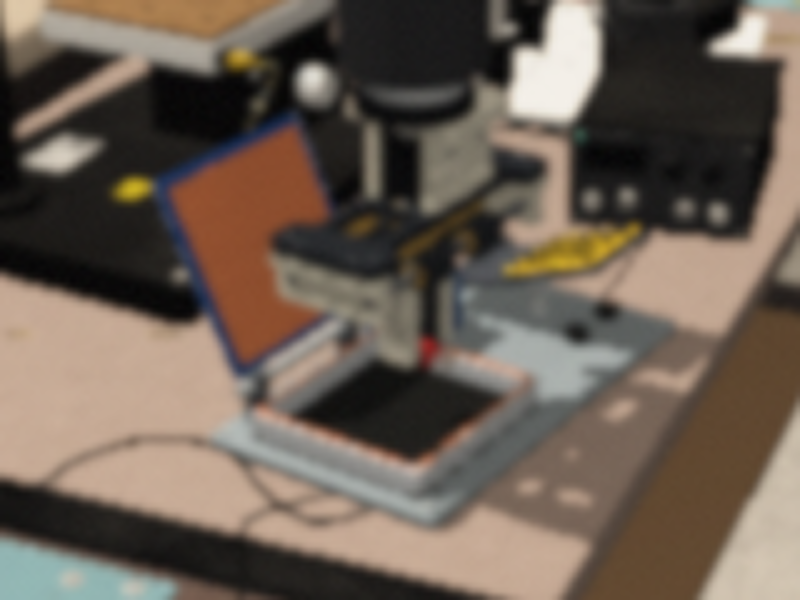

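Request:
{"api": "jog_arm", "payload": {
  "commands": [
    {"x": 0,"y": 0,"z": 1,"roll": 0},
    {"x": 0,"y": 0,"z": 1.2,"roll": 0},
    {"x": 0,"y": 0,"z": 1.2,"roll": 0},
    {"x": 0,"y": 0,"z": 0.7,"roll": 0},
    {"x": 0,"y": 0,"z": 0.3,"roll": 0},
    {"x": 0,"y": 0,"z": 0.1,"roll": 0},
    {"x": 0,"y": 0,"z": 0,"roll": 0},
    {"x": 0,"y": 0,"z": 0,"roll": 0}
  ]
}}

```text
clock: 12.1
tool_pos: [0.5255, -0.1466, 0.0229]
orientation: [180.0, 0.0, 153.8]
force: [-0.6, 0.6, -0.3]
opening: 0.016
```

Request:
{"api": "jog_arm", "payload": {
  "commands": [
    {"x": 0,"y": 0,"z": 0.1,"roll": 0},
    {"x": 0,"y": 0,"z": 0.1,"roll": 0},
    {"x": 0,"y": 0,"z": 0,"roll": 0}
  ]
}}

```text
clock: 12.4
tool_pos: [0.5251, -0.1466, 0.0206]
orientation: [180.0, 0.0, 153.7]
force: [0.1, -0.3, -0.5]
opening: 0.0164
```

Request:
{"api": "jog_arm", "payload": {
  "commands": [
    {"x": 0,"y": 0,"z": 0.05,"roll": 0},
    {"x": 0,"y": 0,"z": 0.05,"roll": 0},
    {"x": 0,"y": 0,"z": 0,"roll": 0}
  ]
}}

```text
clock: 12.7
tool_pos: [0.5251, -0.1466, 0.0195]
orientation: [-180.0, -0.0, 153.7]
force: [0.1, -0.1, -0.2]
opening: 0.016
```

Request:
{"api": "jog_arm", "payload": {
  "commands": [
    {"x": 0,"y": 0,"z": 0.05,"roll": 0},
    {"x": 0,"y": 0,"z": 0,"roll": 0}
  ]
}}

```text
clock: 12.9
tool_pos: [0.5251, -0.1466, 0.019]
orientation: [-180.0, -0.0, 153.7]
force: [0.7, 0.1, -1.2]
opening: 0.0164
```

Request:
{"api": "jog_arm", "payload": {
  "commands": [
    {"x": 0,"y": 0,"z": 0.05,"roll": 0},
    {"x": 0,"y": 0,"z": 0,"roll": 0}
  ]
}}

```text
clock: 13.1
tool_pos: [0.5252, -0.1466, 0.0189]
orientation: [-180.0, 0.0, 153.8]
force: [-1.0, 0.2, 4.1]
opening: 0.0161
```

Request:
{"api": "jog_arm", "payload": {
  "commands": [
    {"x": 0,"y": 0,"z": 0.05,"roll": 0},
    {"x": 0,"y": 0,"z": 0,"roll": 0}
  ]
}}

```text
clock: 13.3
tool_pos: [0.5252, -0.1466, 0.0188]
orientation: [-180.0, 0.0, 153.8]
force: [-3.2, 1.7, 10.8]
opening: 0.0166
```

Contact felt (10.8 N up). Release, and lift.

Request:
{"api": "jog_arm", "payload": {
  "commands": [
    {"x": 0,"y": 0,"z": -0.05,"roll": 0},
    {"x": 0,"y": 0,"z": 0,"roll": 0},
    {"x": 0,"y": 0,"z": 0,"roll": 0},
    {"x": 0,"y": 0,"z": 0,"roll": 0},
    {"x": 0,"y": 0,"z": 0,"roll": 0}
  ],
  "gripper": 3.2
}}

```text
clock: 13.8
tool_pos: [0.5251, -0.1466, 0.0184]
orientation: [-180.0, -0.0, 153.7]
force: [0.7, 0.7, 0.5]
opening: 0.0316
```

Request:
{"api": "jog_arm", "payload": {
  "commands": [
    {"x": 0,"y": 0,"z": -0.5,"roll": 0},
    {"x": 0,"y": 0,"z": -1.5,"roll": 0},
    {"x": 0,"y": 0,"z": -2.5,"roll": 0},
    {"x": 0,"y": 0,"z": -2.5,"roll": 0},
    {"x": 0,"y": 0,"z": -2.5,"roll": 0},
    {"x": 0,"y": 0,"z": -2.5,"roll": 0},
    {"x": 0,"y": 0,"z": -2,"roll": 0},
    {"x": 0,"y": 0,"z": -2,"roll": 0},
    {"x": 0,"y": 0,"z": 0,"roll": 0},
    {"x": 0,"y": 0,"z": 0,"roll": 0}
  ]
}}

```text
clock: 14.8
tool_pos: [0.5252, -0.1465, 0.1791]
orientation: [180.0, 0.1, 153.7]
force: [1.5, -0.4, -1.3]
opening: 0.0319
```

Run:
```python
from h import *
o=ctrl.get_obs();print(o['tool_pos'],o['opening'])
s=snap('wrist','w6');pickle.dump(s,open('w6.pkl','wb')); s=snap('top','t6');pickle.dump(s,open('t6.pkl','wb')); crop(s,330,110,470,260,4,'t6c')
```

```text
[ 0.52518729 -0.14651817  0.17909304] 0.03187159285927167
```

View pics/w6.png

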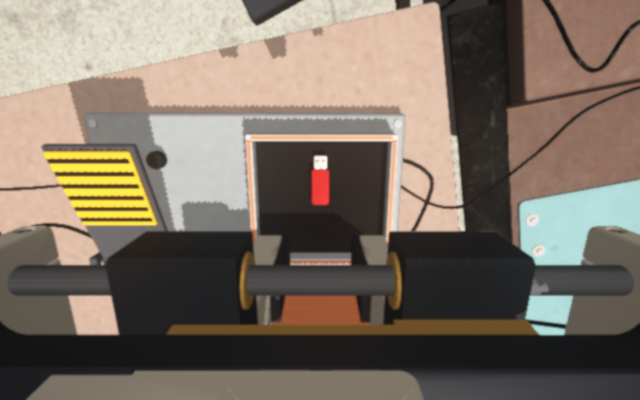

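Run:
```python
from h import *
s=pickle.load(open('w6.pkl','rb')); crop(s,20,110,180,250,4,'w6c')
t=pickle.load(open('top0.pkl','rb')); crop(t,400,190,450,245,10,'t0c')
```

```text
(no output)
```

View pics/w6c.png

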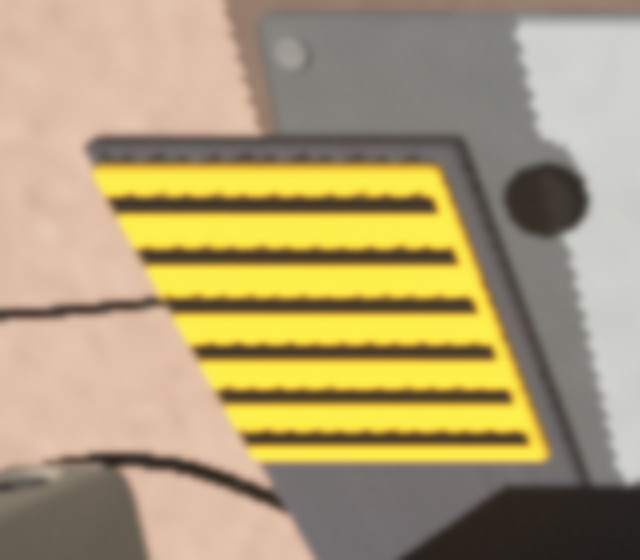

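View pics/t0c.png

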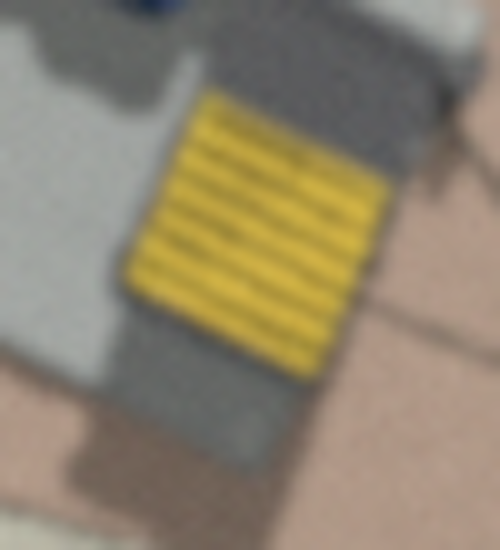

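View pics/t6c.png

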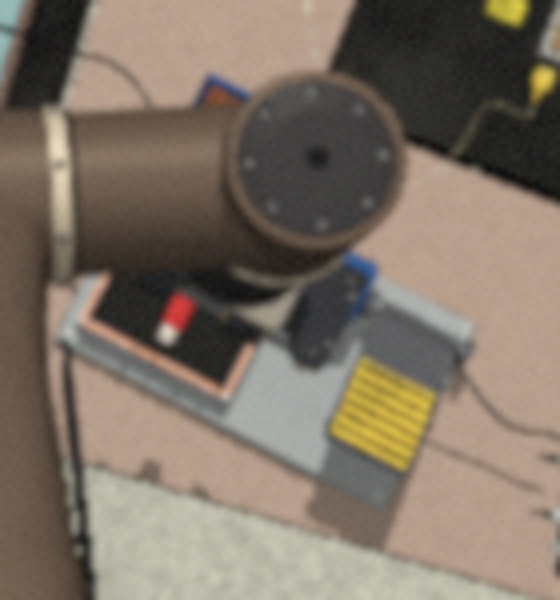

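Run:
```python
from h import *
from scipy.optimize import least_squares
s=pickle.load(open('w6.pkl','rb'));t=pickle.load(open('top0.pkl','rb'))
obs=[(s,[(42.5,151.25),(130,151.25),(157,225.5),(85.5,225.5)]),(t,[(431.2,228),(412.5,217.5),(420.7,199.2),(439.3,208.7)])]
sg=[(-1,-1),(-1,1),(1,1),(1,-1)]
def pts(p,tilt):
    X,Y,Z,L,W,yw=p; Rb=R.from_euler('z',yw,degrees=True).as_matrix()
    return [np.array([X,Y,Z])+Rb@np.array([a*L/2*np.cos(tilt),b*W/2,-a*L/2*np.sin(tilt)]) for a,b in sg]
def f(p,tilt=np.radians(21)):
    P=pts(p,tilt); return np.concatenate([np.concatenate([(proj(c,q)-o)*w for q,o in zip(P,O)]) for (c,O),w in zip(obs,(1,1.5))])
r=least_squares(f,[.438,-.314,.07,.08,.066,-26],x_scale=[.01]*5+[1]); print(r.x.round(4),r.fun.round(1))
p=r.x.copy(); 
d=(p[2]-.074)/np.tan(np.radians(21)); b=R.from_euler('z',p[5],degrees=True).as_matrix()[:2,0]
pad=p[:2]+b*d; print('pad',pad,'d',d, 'yawbox',p[5])
# box coords rel tray centre
rel=R.from_euler('z',26.2,degrees=True).as_matrix()[:2,:2]@(pad-[.539,-.153]); print(rel)
print(delta([*pad,.18]))
# dongle now
print('dongle',hit(s,(320,187),.024), hit(s,(320,155),.022),hit(s,(320,205),.024))
```

```text
[  0.4395  -0.3157   0.0594   0.0793   0.0696 -26.5663] [ 0.6 -0.2 -0.9  0.3  0.8  0.1 -0.7 -0.3  0.3 -0.2 -0.3  0.4 -0.2 -0.6
  0.  -0.1]
pad [ 0.40554094 -0.29867881] d -0.037997578681902726 yawbox -26.56630078057382
[-0.05542921 -0.18963449]
(array([  3.95, -18.91,  -0.19]), array([ 0.5246, -0.1465,  0.178 ]), array([-1.800e+02, -1.000e-01,  1.537e+02]), array([-1.2, -0.5, -0.6]))
dongle [ 0.52727071 -0.1474928   0.024     ] [ 0.49907643 -0.13358853  0.022     ] [ 0.54395166 -0.15571968  0.024     ]
```

Request:
{"api": "jog_arm", "payload": {
  "commands": [
    {"x": 1,"y": -1,"z": 0,"roll": 0},
    {"x": 1,"y": -2,"z": 0,"roll": 0},
    {"x": 0,"y": -3,"z": 0,"roll": 0},
    {"x": 0,"y": -3,"z": 0,"roll": 0},
    {"x": 0,"y": -3,"z": 0,"roll": 0},
    {"x": 0,"y": -3,"z": 0,"roll": 0},
    {"x": 0,"y": -2.5,"z": 0,"roll": 0},
    {"x": 0,"y": -1.3,"z": 0,"roll": 0}
  ],
  "gripper": 0
}}

```text
clock: 15.7
tool_pos: [0.4216, -0.3079, 0.1782]
orientation: [-180.0, -0.1, 153.6]
force: [0.6, 0.1, -0.6]
opening: 0.0002
```

Request:
{"api": "jog_arm", "payload": {
  "commands": [
    {"x": 0,"y": 0,"z": 0,"roll": -0.14},
    {"x": 0,"y": 0,"z": 0,"roll": -0.14},
    {"x": 0,"y": 0,"z": 0,"roll": -0.14},
    {"x": 0,"y": 0,"z": 0,"roll": -0.14},
    {"x": 0,"y": 0,"z": 0,"roll": -0.14},
    {"x": 0,"y": 0,"z": 0,"roll": -0.14},
    {"x": 0,"y": 0,"z": 0,"roll": -0.14},
    {"x": 0,"y": 0,"z": 0,"roll": -0.14},
    {"x": 0,"y": 0,"z": 0,"roll": -0.14},
    {"x": 0,"y": 0,"z": 0,"roll": -0.14},
    {"x": 0,"y": 0,"z": 0,"roll": -0.14},
    {"x": 0,"y": 0,"z": 0,"roll": -0.03}
  ]
}}

```text
clock: 16.9
tool_pos: [0.4231, -0.3062, 0.1783]
orientation: [180.0, -0.0, -116.0]
force: [0.3, 1.2, -0.5]
opening: 0.0005
```

Request:
{"api": "jog_arm", "payload": {
  "commands": [
    {"x": 0,"y": 0,"z": 0,"roll": 0},
    {"x": 0,"y": 0,"z": 0,"roll": 0}
  ]
}}

```text
clock: 17.1
tool_pos: [0.4235, -0.3063, 0.1784]
orientation: [180.0, -0.0, -116.4]
force: [0.1, -0.3, 0.1]
opening: 0.0004
```

Run:
```python
from h import *
print(delta([.4234,-.3077,.18]))
s=snap('wrist','w7');pickle.dump(s,open('w7.pkl','wb'))
print(proj(s,[.4395,-.3157,.0594]),proj(s,[.4234,-.3077,.067]))
```

```text
(array([ 0.13, -0.05, -0.16]), array([ 0.4235, -0.3063,  0.1784]), array([ 180. ,   -0. , -116.4]), array([ 0.1, -0.3,  0.1]))
[300.07129703 193.29483526] [320.46212105 195.48328792]
```

View pics/w7.png

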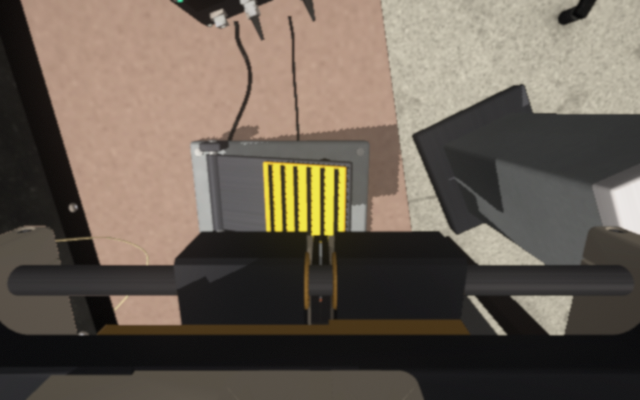

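Run:
```python
from h import *
s=pickle.load(open('w7.pkl','rb'))
Rb=R.from_euler('z',26.4,degrees=True).as_matrix()[:2,:2]
for uv,z in [((347,166),.074),((264,162),.045),((350,162),.076)]: print(Rb@(hit(s,uv,z)[:2]-[.4234,-.3077]))
```

```text
[-0.02164688 -0.02671823]
[ 0.05103246 -0.02551654]
[-0.02382972 -0.03030871]
```

Request:
{"api": "jog_arm", "payload": {
  "commands": [
    {"x": -0.3,"y": 0,"z": 1,"roll": 0},
    {"x": 0,"y": 0,"z": 2,"roll": 0},
    {"x": 0,"y": 0,"z": 2,"roll": 0},
    {"x": 0,"y": 0,"z": 2,"roll": 0},
    {"x": 0,"y": 0,"z": 1.3,"roll": 0},
    {"x": 0,"y": 0,"z": 0.5,"roll": 0},
    {"x": 0,"y": 0,"z": 0,"roll": 0}
  ]
}}

```text
clock: 17.85
tool_pos: [0.4248, -0.3034, 0.0896]
orientation: [179.9, -0.0, -116.3]
force: [-0.3, 0.0, -0.2]
opening: 0.0004
```

Request:
{"api": "jog_arm", "payload": {
  "commands": [
    {"x": 0,"y": 0,"z": 0.3,"roll": 0},
    {"x": 0,"y": 0,"z": 0.3,"roll": 0},
    {"x": 0,"y": 0,"z": 0.3,"roll": 0},
    {"x": 0,"y": 0,"z": 0.3,"roll": 0},
    {"x": 0,"y": 0,"z": 0.3,"roll": 0},
    {"x": 0,"y": 0,"z": 0.3,"roll": 0}
  ]
}}

```text
clock: 18.45
tool_pos: [0.4255, -0.3038, 0.0731]
orientation: [-180.0, -0.0, -116.3]
force: [-2.5, 1.5, 7.7]
opening: 0.0005
```

Run:
```python
from h import *
s=snap('side','s8'); crop(s,230,90,390,210,5,'s8c')
```

```text
(no output)
```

View pics/s8c.png

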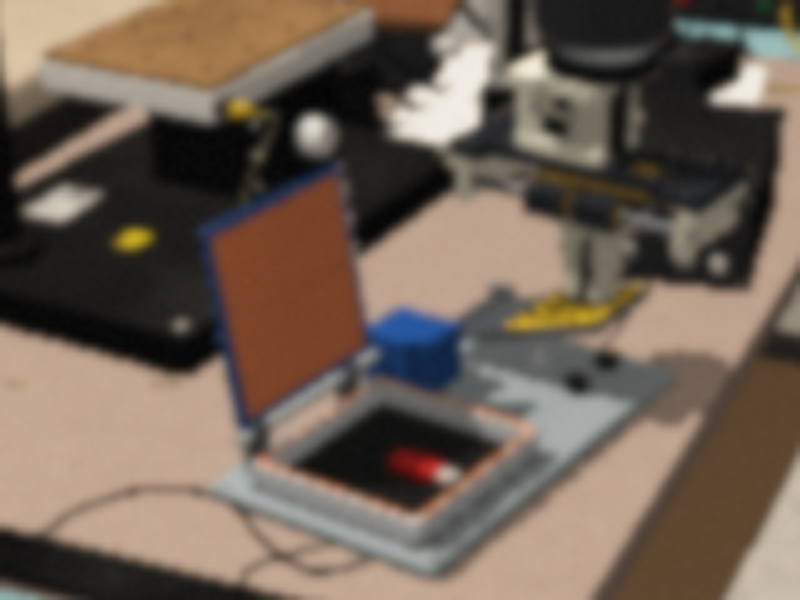

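Request:
{"api": "jog_arm", "payload": {
  "commands": [
    {"x": 0,"y": 0.06,"z": 0.3,"roll": 0},
    {"x": 0,"y": 0.06,"z": 0.3,"roll": 0},
    {"x": 0,"y": 0.06,"z": 0.3,"roll": 0},
    {"x": 0,"y": 0.06,"z": 0.3,"roll": 0},
    {"x": 0,"y": 0.06,"z": 0.3,"roll": 0},
    {"x": 0,"y": 0.06,"z": 0.3,"roll": 0}
  ]
}}

```text
clock: 19.1
tool_pos: [0.4215, -0.3019, 0.0548]
orientation: [179.9, -0.0, -116.3]
force: [-3.7, 2.6, 7.1]
opening: 0.0004
```

Request:
{"api": "jog_arm", "payload": {
  "commands": [
    {"x": 0,"y": 0.06,"z": 0.3,"roll": 0},
    {"x": 0,"y": 0.06,"z": 0.3,"roll": 0},
    {"x": 0,"y": 0.05,"z": 0.3,"roll": 0},
    {"x": 0,"y": 0.05,"z": 0.2,"roll": 0}
  ]
}}

```text
clock: 19.5
tool_pos: [0.4198, -0.3011, 0.0438]
orientation: [180.0, -0.0, -116.3]
force: [-1.9, 1.1, 5.6]
opening: 0.0004
```

Request:
{"api": "jog_arm", "payload": {
  "commands": [
    {"x": 0,"y": 0.03,"z": 0.2,"roll": 0},
    {"x": 0,"y": 0.03,"z": 0.2,"roll": 0},
    {"x": 0,"y": 0,"z": 0.1,"roll": 0},
    {"x": 0,"y": 0,"z": 0,"roll": 0}
  ]
}}

```text
clock: 19.9
tool_pos: [0.4193, -0.3008, 0.0387]
orientation: [180.0, -0.0, -116.3]
force: [-2.9, 0.7, 5.7]
opening: 0.0007
```

Request:
{"api": "jog_arm", "payload": {
  "commands": [
    {"x": 0,"y": 0,"z": 0.1,"roll": 0},
    {"x": 0,"y": 0,"z": 0.1,"roll": 0},
    {"x": 0,"y": 0,"z": 0,"roll": 0}
  ]
}}

```text
clock: 20.2
tool_pos: [0.4192, -0.3008, 0.0371]
orientation: [180.0, -0.0, -116.3]
force: [-4.4, 2.5, 9.5]
opening: 0.0003
```

Request:
{"api": "jog_arm", "payload": {
  "commands": [
    {"x": 0,"y": 0,"z": 0.1,"roll": 0},
    {"x": 0,"y": 0,"z": 0,"roll": 0}
  ]
}}

```text
clock: 20.4
tool_pos: [0.4192, -0.3008, 0.0369]
orientation: [180.0, -0.0, -116.3]
force: [-5.9, 4.5, 17.8]
opening: 0.0002
```

Request:
{"api": "jog_arm", "payload": {
  "commands": [
    {"x": 0,"y": 0,"z": 0.07,"roll": 0},
    {"x": 0,"y": 0,"z": 0,"roll": 0},
    {"x": 0,"y": 0,"z": 0,"roll": 0}
  ]
}}

```text
clock: 20.7
tool_pos: [0.4192, -0.3008, 0.0367]
orientation: [180.0, -0.0, -116.3]
force: [-6.8, 7.0, 24.4]
opening: 0.0003
```

Run:
```python
from h import *
s=snap('side','s9'); crop(s,230,90,390,210,5,'s9c')
```

```text
(no output)
```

View pics/s9c.png

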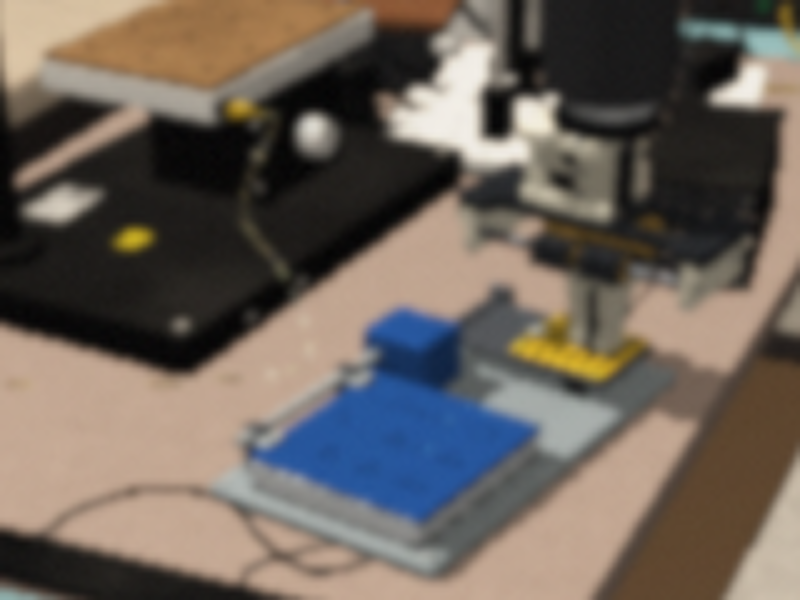

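Request:
{"api": "jog_arm", "payload": {
  "commands": [
    {"x": 0,"y": 0,"z": 0,"roll": 0},
    {"x": 0,"y": 0,"z": 0,"roll": 0},
    {"x": 0,"y": 0,"z": 0,"roll": 0},
    {"x": 0,"y": 0,"z": 0,"roll": 0},
    {"x": 0,"y": 0,"z": 0,"roll": 0},
    {"x": 0,"y": 0,"z": 0,"roll": 0},
    {"x": 0,"y": 0,"z": 0,"roll": 0},
    {"x": 0,"y": 0,"z": 0,"roll": 0},
    {"x": 0,"y": 0,"z": 0,"roll": 0},
    {"x": 0,"y": 0,"z": 0,"roll": 0},
    {"x": 0,"y": 0,"z": 0,"roll": 0},
    {"x": 0,"y": 0,"z": 0,"roll": 0}
  ]
}}

```text
clock: 21.95
tool_pos: [0.4192, -0.3008, 0.0367]
orientation: [180.0, -0.0, -116.3]
force: [-6.7, 6.6, 24.1]
opening: 0.0008
```

Request:
{"api": "jog_arm", "payload": {
  "commands": [
    {"x": 0,"y": 0,"z": 0,"roll": 0},
    {"x": 0,"y": 0,"z": 0,"roll": 0},
    {"x": 0,"y": 0,"z": 0,"roll": 0},
    {"x": 0,"y": 0,"z": 0,"roll": 0},
    {"x": 0,"y": 0,"z": 0,"roll": 0},
    {"x": 0,"y": 0,"z": 0,"roll": 0},
    {"x": 0,"y": 0,"z": 0,"roll": 0},
    {"x": 0,"y": 0,"z": 0,"roll": 0},
    {"x": 0,"y": 0,"z": 0,"roll": 0},
    {"x": 0,"y": 0,"z": 0,"roll": 0},
    {"x": 0,"y": 0,"z": 0,"roll": 0},
    {"x": 0,"y": 0,"z": 0,"roll": 0}
  ]
}}

```text
clock: 23.15
tool_pos: [0.4192, -0.3008, 0.0367]
orientation: [180.0, -0.0, -116.3]
force: [-7.5, 5.7, 24.9]
opening: 0.0006
```

The lid lies shut (crop ~390,450), and the pedal has been held at its stop for about 2.7 s. Now I let it come up slowly.

Request:
{"api": "jog_arm", "payload": {
  "commands": [
    {"x": 0,"y": 0,"z": 0,"roll": 0},
    {"x": 0,"y": 0,"z": 0,"roll": 0},
    {"x": 0,"y": -0.05,"z": -0.4,"roll": 0},
    {"x": 0,"y": -0.06,"z": -0.4,"roll": 0},
    {"x": 0,"y": -0.06,"z": -0.4,"roll": 0},
    {"x": 0,"y": -0.06,"z": -0.4,"roll": 0},
    {"x": 0,"y": -0.06,"z": -0.4,"roll": 0},
    {"x": 0,"y": -0.06,"z": -0.4,"roll": 0},
    {"x": 0,"y": -0.06,"z": -0.4,"roll": 0},
    {"x": 0,"y": -0.06,"z": -0.4,"roll": 0},
    {"x": 0,"y": -0.06,"z": -0.4,"roll": 0},
    {"x": 0,"y": -0.06,"z": -0.4,"roll": 0}
  ]
}}

```text
clock: 24.35
tool_pos: [0.4254, -0.3035, 0.0753]
orientation: [-180.0, 0.0, -116.3]
force: [1.7, -0.7, 0.1]
opening: 0.0007
```

Request:
{"api": "jog_arm", "payload": {
  "commands": [
    {"x": 0,"y": 0,"z": -0.5,"roll": 0},
    {"x": 0,"y": 0,"z": -1,"roll": 0},
    {"x": 0,"y": 0,"z": -2,"roll": 0},
    {"x": 0,"y": 0,"z": -2,"roll": 0},
    {"x": 0,"y": 0,"z": -2,"roll": 0},
    {"x": 0,"y": 0,"z": -1,"roll": 0},
    {"x": 0,"y": 0,"z": 0,"roll": 0},
    {"x": 0,"y": 0,"z": 0,"roll": 0},
    {"x": 0,"y": 0,"z": 0,"roll": 0},
    {"x": 0,"y": 0,"z": 0,"roll": 0}
  ]
}}

```text
clock: 25.35
tool_pos: [0.4244, -0.3032, 0.1589]
orientation: [179.9, -0.0, -116.3]
force: [0.1, -0.1, -0.1]
opening: 0.0006
```

Run:
```python
from h import *
s=snap('side','s10'); crop(s,230,90,390,210,5,'s10c')
s=snap('top','t10'); print(ctrl.get_obs()['tool_pos'],ctrl.get_obs()['force'])
```

```text
[ 0.42461069 -0.30334448  0.15915906] [-0.69125827 -0.41809666  0.24648363]
```

View pics/s10c.png

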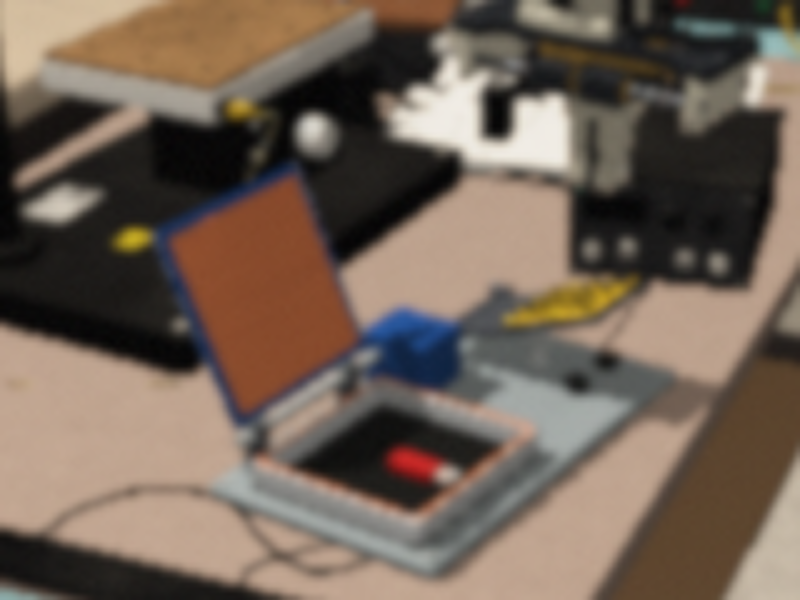

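View pics/t10.png

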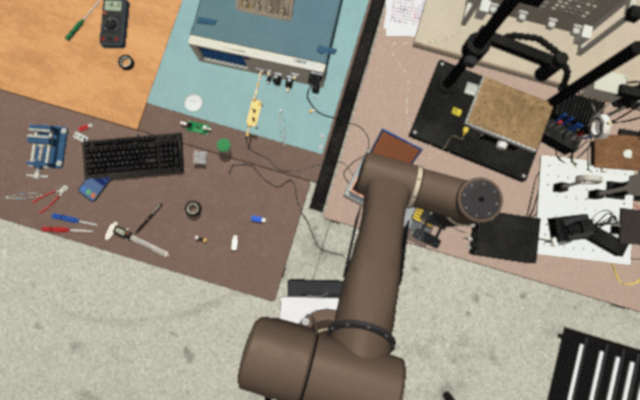

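The side view shows the lid fully open again, the pedal up (crop ~570,300) and the dongle flat in the tray (420,465). In the top view the other things are where they were, and the robot touches nothing.

```bash
python3 -c "
from h import *
print(ctrl.close_job())"
```

```text
the job is handed in; nothing more can be done
None
```

The job is done and was handed in at about 25.5 s of the 64 s allowed.

- **Dongle:** I picked the red dongle with the silver plug, not the blue or white look-alikes. I lowered it until it touched the tray floor (about 11 N) and released it there. After the lid reopened it still lay flat in the tray, in about the same place.
- **Pedal:** I pressed it to its stop. The tool ended 36.7 mm above the bench and the force climbed steeply to 24 N. I held it fully down for just under 3 s, and the side camera showed the lid shut. I then let it up slowly, and the lid stood open again.
- **Last checks:** At hand-in the tool was clear of everything and the force reading was near zero. The top view showed the other things on the left bench where they had been.
- **Disagreement:** The two estimates of the pedal's centre line differed by about 5–8 mm across its width. I pressed 4 mm toward the second one, well inside the tread.

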